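Ease a doweled drilling block apart with a wedge

ROBOT

A 6-joint arm with a two-finger parallel gripper is mounted at the origin on the work surface. World frame = base frame: x ahead of the robot, y to its left, z up, the work surface at z = 0. Lengths are in m, angles in rad, forces in N, time in s.
With the tool pointing down it reaches from about 0.25 to 0.85 m from the base axis. Payload 12.5 kg.
Tool frame: the origin (TCP) lies on the centre line of the jaws, within the pads' length; the fingertips stand 8 mm ahead of it and the grasp point (between the pads) lies 11 mm behind it; z points along the fingers, y is the direction in which the jaws open and shut (so a half turn about z gives the same grasp; the last joint's range is limited). The gripper opens to 93 mm and grips with 3 to 60 N. Pads are 15 mm wide; open, the fingers measure 128 mm over their backs; the gripper's body (75 mm by 188 mm) begins 65 mm behind the grasp point.
Start: joints at [-1.187, 0.351, 1.652, -0, 1.139, -0.085], TCP at [0.249, -0.491, 0.227] pointing down, gripper open.
Joint ranges: [-2.75, 2.75], [-0.79, 2.1], [0.01, 2.65], [-1.57, 4.71], [0.07, 3.14], [-2.87, 2.87]. Speed limits (rad/s): [2.22, 2.22, 2.79, 3.14, 3.14, 3.14].

INTERFACE

Orientations are given as [roll, pitch, yaw] about the fixed x, y, z axes, in that order (R = Rz(yaw) Ry(pitch) Rx(roll)).
In Python, from cell import arm gives the robot as it stands. Calls block until the motion is done:
- arm.move_to(position, orientation): joint-space move of the TCP to a pose.
- arm.line_to(position, rate=0.15, rot=None, stop_force=None): straight line of the TCP; rot=None keeps the orientation; rate is the mean speed in m/s. With stop_force (N) it stops when the force on the tool has changed by that much, and returns True; else False.
- arm.set_joints(angles): joint-space move.
- arm.move_gripper(opening): opening from 0.0 (shut) to 1.0 (fully open); the grip force is fixed at half the most; returns when the fingers have stopped.
- arm.wait(seconds).
- arm.inverse_kinematics(position, orientation): joint angles nearest the present ones, or None.
- arm.get_obs(): the state.
- arm.read_camera(name): name is "scene" or "top" or "wrist"; returns the picture (480x640x3 uint8, red, green, blue); there is no depth.
- arm.camera_model(name): a dict with "fx", "fy", "cx", "cy" (pixels), "R" (3x3) and "t" (3): a world point X has camera coordinates R X + t. Camera axes: x right, y down, z forward; pixel columns grow to the right and rows downward; lengths in m; the calibration is good to about 2 mm. The wrist camera is an equidistant fisheye: a pixel r from the principal point sees the ray r / f radians off the axis. A picture is of the moment at which its call begins: read the wrist's pose just before it. camera_model takes no time and is no camera call; for the wrist camera it gives the pose at the moment of the call.
A pose or a line that the arm cannot do raises arm.PlanningError and nothing moves.
- arm.sign_off(): hands the job in, once; it reports no verdict.
The state is a dict: "time": time; "joint_pos": joint angles; "joint_velocities": joint speeds; "tau": joint torques, N m; "eef_pos": TCP position; "orientation": TCP orientation; "ft_force": force on the tool from outside, world axes, zero at the start; "wrist_torque": the same for the moment, N m; "gripper_width": opening from 0.0 (shut) to 1.0 (fully open).
Only numpy, scipy, OpenCV 4.12 (cv2) and the standard library are available. Lean on these libraries where they do the work, as an engineer would, in place of code of your own. Each camera call takes 0.05 s, during which the arm holds its last target. There are 200 camera calls.

TASK

Take the steel wedge from its rack and gently work it down into the notches at the two ends of the drilling block's seam, a little at one end, then the other, until the near half stands about 10 mm off the far half at both ends. Keep it even: the opening at one end must never be more than 5 mm ahead of the other, never strike or jam the wedge hard against the wood, and spread the halves only with the wedge. Then stand the wedge back in its rack pocket and leave the spare bush, the offcut and the screwdriver lying about there where they are.

Things in the scene. Friction and masses are not known exactly. Their poses are not given: they have to be found in the camera images.
- wedge_grip (a point): Centre of the loose prying wedge's wooden handle, 24 x 24 mm in section, 60 mm tall (30 mm above and below this point). z points up, away from the tip; x points to the side of the wedge's flat back. Under the handle is a steel collar 40 (x) x 44 (y) x 6 mm, its underside 36 mm below this point; under that the steel blade, 56 mm long, 24 mm wide along y.
- wedge_tip (a point): Middle of the bottom edge of the wedge's flat upright back: 92 mm below wedge_grip and 10 mm to +x of it, same axes. The bevel slopes on the -x side: the blade is 2 mm thick (x) at the tip and thickens by 0.3 mm per mm of height, to 18.8 mm at the collar.
- wedge: The whole wedge, 180 g; its origin is wedge_tip, same axes.
- pocket (a point): Centre of the mouth of the wedge's through pocket, 28 (x) x 34 (y) mm, level with the top of the fixed dark wooden rack (90 x 190 mm, 70 mm tall). The wedge stands in it by its collar, so at rest wedge_grip is 36 mm above this point and within 4 mm of being over it. Axes of the rack, z up. Chisel handles 45 mm tall stand on the rack 85 and 120 mm to the -y side.
- jig: Fixed board (180 x 240 x 15 mm) with the two-part drilling block. Origin on the table under the board's centre; x from the near to the far half, y along the seam to the left. Each half is 50 (x) x 180 (y) x 70 mm tall, top 85 mm over the table. The far half is fixed, its upright seam face at x = 0. Two wooden stops, 30 mm tall, stand behind it at y = +-70 mm.
- near_half: Near half, on the -x side; parallel when its axes match the jig's. Origin at the left dowel, on the seam face, at table height. It can only move to -x, up to 15 mm, on two tight dowels at y = +-68 mm. Each dowel resists with about 10 N; the ends move independently and stay where they are left.
- seam_left (a point): Top edge of the far half's seam face, in the middle of the left notch (y = +68 mm in the jig). The notch is cut in the near half only, along the last 40 mm of each end: a V between the far half's upright face and a slope at the wedge bevel's angle, 5.6 mm wide at the top, running out to nothing 18.7 mm down.
- seam_right (a point): The same for the right notch, y = -68 mm. At either notch, seam shut and the wedge's back on the far half, the bevel lies on the slope when the tip is 12 mm below the top; each further mm down opens that end by 0.3 mm.
- half_left (a point): Point of the near half, in the plane of its seam face (not on the notch's slope), at the left dowel, top height. It meets seam_left when the seam is shut, so the left opening is its distance from seam_left along the jig's -x. 0 to 1 mm at the start.
- half_right (a point): The same at the right dowel, against seam_right.
- spare_bush: Bystander, to be left alone: the spare brass bush, a ring 24 mm across and 16 mm tall, loose on the jig board behind the far half.
- offcut: Bystander, to be left alone: a loose 80 x 30 x 22 mm wood offcut.
- driver: Bystander, to be left alone: a loose screwdriver, lying down.

How it is judged:
By the outcome, as a careful person would: the job done as asked, in the order asked, and still so for the second after the job is handed in, with the robot touching nothing.
It also fails if it takes over 72 s, if anything falls off the work surface, if the arm or the gripper's body presses on something with over 40 N, if the wrist force passes 120 N, or if a joint passes its speed limit or range.

## Working session

There is one attempt and no reset: what is moved stays moved. The work goes in short steps, each a Python script; the robot and the scene stay as the last script left them, time stands still between calls to the robot, and variables do not carry over. Pictures are saved under pics/ and viewed, about 8 in all and at most 12, crops included, and the job is handed in when it is done.

```bash
ls; mkdir -p pics
python3 - <<'E'
from cell import arm
import cv2
for n in ["scene","top"]:
    im=arm.read_camera(n); cv2.imwrite(f"pics/{n}0.png",im[:,:,::-1]); m=arm.camera_model(n); print(n,{k:(v if not hasattr(v,'tolist') else v.tolist()) for k,v in m.items()})
print(arm.get_obs())
E
```

```text
pics
scene {'fx': 443.57767770077294, 'fy': 443.57767770077294, 'cx': 326.1251149175966, 'cy': 235.47668881320462, 'R': [[-0.6000349515094231, 0.7999191814902893, -0.009346659884157723], [0.5446402604971404, 0.3999317807105243, -0.7371713216229431], [-0.5859394538795725, -0.44741912549824575, -0.6756412380292469]], 't': [0.3330386822753216, -0.2255184534268446, 1.0722914806066077]}
top {'fx': 550.1058942541845, 'fy': 550.1058942541845, 'cx': 316.2420930557267, 'cy': 239.98221129442578, 'R': [[-0.014663279573324002, -0.9995970328939449, -0.02430555619145348], [-0.9825928040104758, 0.01890750614628598, -0.18480770470453517], [0.18519279073167255, 0.021172577569807585, -0.9824740974804707]], 't': [0.022066575599077216, 0.5518953912836562, 1.090234106504743]}
{'time': 0.1, 'joint_pos': array([-1.18658504e+00,  3.51197453e-01,  1.65233473e+00, -3.64521394e-06,
        1.13912478e+00, -8.45946479e-02]), 'joint_velocities': array([-0.00011902, -0.00247253, -0.00095605,  0.00040853,  0.00235457,
       -0.00102175]), 'tau': array([ 1.18514818e-03, -4.98027420e+01, -2.85705632e+01,  7.00714183e-02,
        2.39379331e-02, -4.61454772e-05]), 'eef_pos': array([ 0.24841432, -0.49036993,  0.22615664]), 'orientation': array([-3.14053188e+00, -8.66296877e-05,  4.68807415e-01]), 'ft_force': array([-0.46276955,  0.37389166,  0.19437994]), 'wrist_torque': array([0.01903563, 0.01299014, 0.01004528]), 'gripper_width': 1.001621311697868}
```

View pics/top0.png

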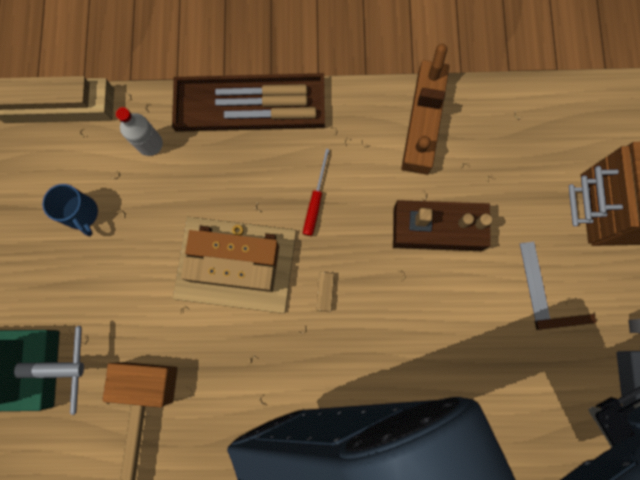

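View pics/scene0.png

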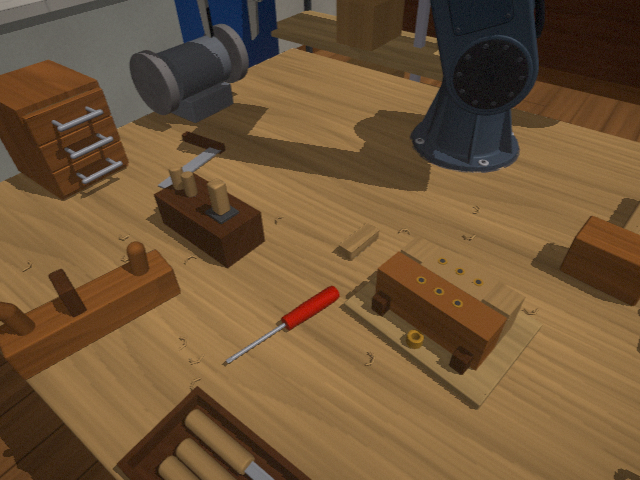

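Top view: wedge handle at about (425,213), chisels (468,219) and (486,219). Far half dark with seam (187,256)-(275,265), near half below it, bush (239,230), offcut (325,290), driver (315,200). Next I compute rough positions and look from close by.

```bash
cat > h.py <<'E'
from cell import arm
import numpy as np, cv2
def ray(m,u,v,fish=False):
    x,y=(u-m["cx"])/m["fx"],(v-m["cy"])/m["fy"]
    if fish:
        r=np.hypot(x,y); s=np.sin(r)/r if r>1e-9 else 1; d=np.array([x*s,y*s,np.cos(r)])
    else: d=np.array([x,y,1.])
    R=np.array(m["R"]);t=np.array(m["t"])
    return -R.T@t, R.T@d
def pix(m,u,v,z,fish=False):
    c,d=ray(m,u,v,fish); return c+d*(z-c[2])/d[2]
def proj(m,X,fish=False):
    p=np.array(m["R"])@np.array(X)+np.array(m["t"])
    if fish:
        rho=np.hypot(p[0],p[1]);th=np.arctan2(rho,p[2]);q=p[:2]/rho*th
    else:q=p[:2]/p[2]
    return np.array([q[0]*m["fx"]+m["cx"],q[1]*m["fy"]+m["cy"]])
def snap(name):
    m=arm.camera_model("wrist"); im=arm.read_camera("wrist")
    import pickle
    pickle.dump((m,im),open(f"pics/{name}.pkl","wb")); return m,im
E
python3 - <<'E'
from h import *
np.set_printoptions(precision=4,suppress=True)
m=arm.camera_model("top")
w=pix(m,425,211,.136); print("handle top",w)
for p in [(187,256),(275,265),(189,230),(278,239)]: print(p,pix(m,*p,.085))
for p in [(394,202),(490,203)]: print(p,pix(m,*p,.07))
arm.move_to([w[0]-.03,w[1],.33],[np.pi,0,np.pi/2])
mw,im=snap("w1"); print(mw,arm.get_obs()["time"])
a=pix(m,187,256,.085);b=pix(m,275,265,.085);c=(a+b)/2
arm.move_to([c[0],c[1],.30],[np.pi,0,np.pi/2])
mw,im2=snap("j1");print(arm.get_obs()["time"])
cv2.imwrite("pics/w1.png",im[:,:,::-1]);cv2.imwrite("pics/j1.png",im2[:,:,::-1])
E
```

```text
handle top [ 0.5892 -0.1998  0.136 ]
(187, 256) [0.5181 0.2729 0.085 ]
(275, 265) [0.4966 0.0953 0.085 ]
(189, 230) [0.5715 0.2704 0.085 ]
(278, 239) [0.5494 0.0892 0.085 ]
(394, 202) [ 0.6253 -0.1492  0.07  ]
(490, 203) [ 0.6191 -0.3454  0.07  ]
{'fx': 371.64829954431775, 'fy': 371.64829954431775, 'cx': 311.16730807713185, 'cy': 239.22829540150872, 'R': array([[ 1.    , -0.0021, -0.0009],
       [-0.0017, -0.9535,  0.3015],
       [-0.0015, -0.3015, -0.9535]]), 't': array([-0.5588, -0.2579,  0.4315])} 1.7583
3.25
```

View pics/w1.png

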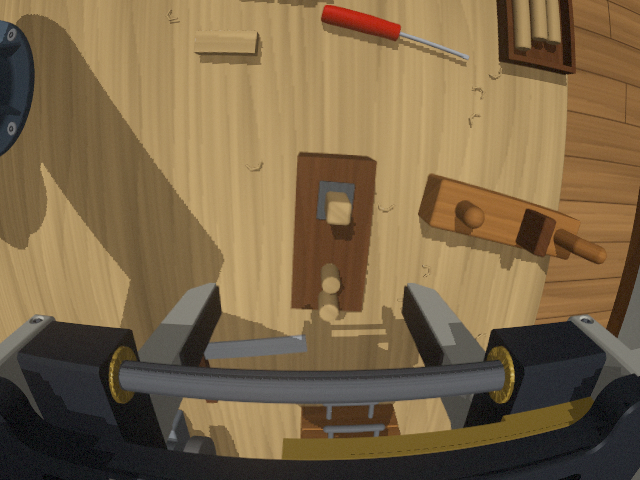

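View pics/j1.png

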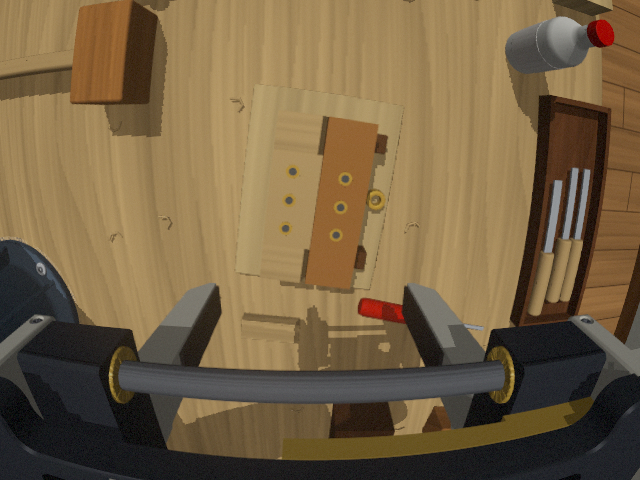

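Wrist view w1: rack corners (298,153)-(375,157)-(362,311)-(292,309), handle top about (340,212), collar visible to its upper left. j1: far half corners (327,118),(379,124),(350,289),(306,283). Next, an enlarged crop of both for better readings.

Run:
```python
import cv2,numpy as np
a=cv2.imread("pics/j1.png")[100:300,280:400];b=cv2.imread("pics/w1.png")[140:320,290:385]
f=lambda i,s:cv2.resize(i,None,fx=s,fy=s,interpolation=cv2.INTER_CUBIC)
o=np.zeros((600,800,3),np.uint8);A=f(a,3);B=f(b,3.3);o[:600,:360]=A;o[:594,380:380+B.shape[1]]=B
for k in range(0,200,20): cv2.putText(o,str(100+k),(0,3*k+4),0,.35,(0,0,255),1); cv2.line(o,(22,3*k),(30,3*k),(0,0,255),1)
for k in range(0,120,20): cv2.putText(o,str(280+k),(3*k,10),0,.35,(0,0,255),1)
for k in range(0,180,20): cv2.putText(o,str(140+k),(700,int(3.3*k)+4),0,.35,(0,0,255),1);cv2.line(o,(693,int(3.3*k)),(699,int(3.3*k)),(0,0,255),1)
for k in range(0,95,10): cv2.putText(o,str(290+k),(int(380+3.3*k),10),0,.35,(0,0,255),1)
cv2.imwrite("pics/c1.png",o)
```

```text
(no output)
```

View pics/c1.png

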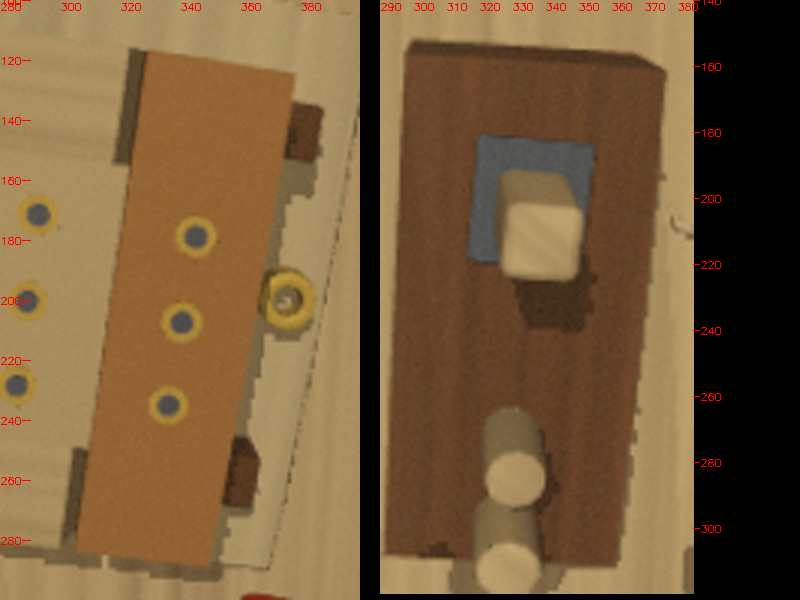

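Crop: far-half top corners at (329,116.7), (378.3,124), (306,283.7), (350,289). The handle's top face is centred near (338.8,213), and rack and collar corners read off too. Fitting poses.

```bash
cat > fit.py <<'E'
from h import *
import pickle
from scipy.optimize import least_squares
np.set_printoptions(precision=4,suppress=True)
mj=pickle.load(open("pics/j1.pkl","rb"))[0];mw=pickle.load(open("pics/w1.pkl","rb"))[0]
def fit(m,uv,z,model,x0):
    P=np.array([pix(m,*p,zz,True)[:2] for p,zz in zip(uv,z)])
    def tr(q):
        c,s=np.cos(q[2]),np.sin(q[2]);return np.array(model)@np.array([[c,s],[-s,c]])+q[:2]
    r=least_squares(lambda q:(tr(q)-P).ravel(),x0); return r.x,(tr(r.x)-P)*1000
C=lambda x,y:(280+x/3-.33,100+y/3-.33)
D=lambda x,y:(290+(x-380)/3.3-.35,140+y/3.3-.35)
jig=fit(mj,[C(147,50),C(295,72),C(78,551),C(210,567)],[.085]*4,[(0,.09),(.05,.09),(0,-.09),(.05,-.09)],[.5,.18,0])
rack=fit(mw,[D(405,53),D(664,70),D(386,553),D(620,566)],[.07]*4,[(-.045,.095),(.045,.095),(-.045,-.095),(.045,-.095)],[.59,-.2,0])
hnd=fit(mw,[D(503,205),D(582,202),D(579,280),D(499,277)],[.136]*4,[(-.012,.012),(.012,.012),(.012,-.012),(-.012,-.012)],[.59,-.2,0])
col=fit(mw,[D(478,136),D(594,146),D(469,260)],[.076]*3,[(-.02,.022),(.02,.022),(-.02,-.022)],[.59,-.2,0])
E
python3 - <<'E'
from fit import *
for n in ["jig","rack","hnd","col"]: print(n,globals()[n][0],"\n",globals()[n][1])
E
```

```text
jig [ 0.5132  0.1869 -0.1331] 
 [[-0.0289  0.0113]
 [-0.0272 -0.3289]
 [-0.2967  0.0814]
 [ 0.3528  0.2363]]
rack [ 0.5829 -0.2484 -0.0498] 
 [[-0.2095 -0.1909]
 [ 0.8576  0.5027]
 [ 0.122  -1.1403]
 [-0.7701  0.8285]]
hnd [ 0.5851 -0.2014 -0.0134] 
 [[-0.525   1.2191]
 [ 0.196  -0.081 ]
 [ 0.1748 -0.2682]
 [ 0.1541 -0.8699]]
col [ 0.5859 -0.2024 -0.0753] 
 [[ 0.0075  0.0528]
 [ 0.303   0.2902]
 [-0.3105 -0.343 ]]
```

Run:
```python
from h import *
np.set_printoptions(precision=4,suppress=True)
o=[np.pi,0,np.pi/2-.05]
arm.move_to([.5855,-.2018,.22],o)
arm.move_gripper(.6)
print(arm.line_to([.5855,-.2018,.0865],rate=.08,stop_force=6))
arm.move_gripper(0.0)
s=arm.get_obs();print(s["eef_pos"],s["orientation"],s["gripper_width"]*93,s["ft_force"],s["time"])
f0=s["ft_force"]
arm.line_to([.5855,-.2018,.22],rate=.1)
arm.wait(.1);s=arm.get_obs();print(s["eef_pos"],s["ft_force"]-f0,s["gripper_width"]*93,s["time"])
im=arm.read_camera("scene");cv2.imwrite("pics/s2.png",cv2.resize(im[60:260,90:350,::-1],None,fx=3,fy=3,interpolation=cv2.INTER_CUBIC))
```

```text
False
[ 0.5855 -0.2018  0.0865] [3.1416 0.     1.5208] 23.901909068269372 [ 0.1138 -0.7908 -0.4852] 7.95
[ 0.5853 -0.2017  0.2194] [ 0.1386  0.6596 -1.1058] 24.59525240859197 9.5333
```

View pics/s2.png

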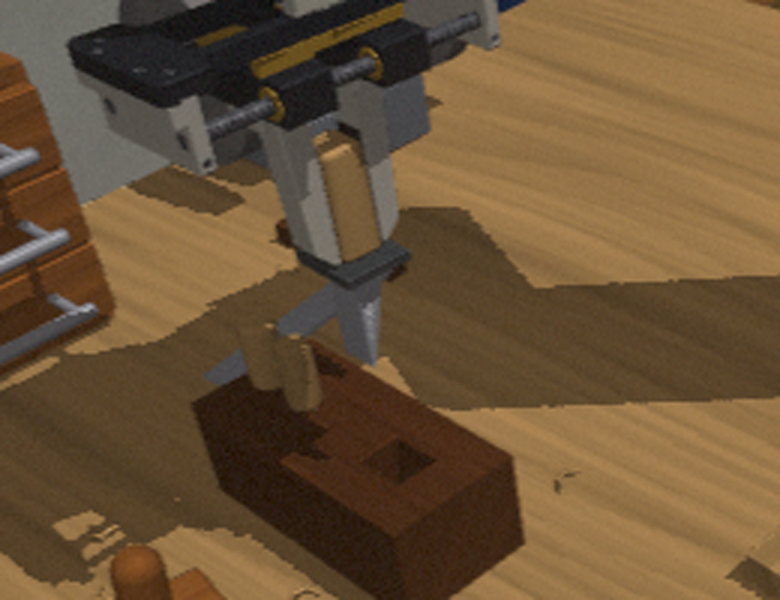

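The picture shows the wedge held upright in the jaws, the empty pocket, and the tip at about (357-378,361). I check by projection which way the flat back faces, then approach the left notch.

```bash
cat >> h.py <<'E'
YAW=-.1331; J=np.array([.5132,.1869])
OJ=[np.pi,0,np.pi/2+YAW]
def T(jx,jy,tipz):
    """TCP for wedge tip (back bottom edge) at jig (jx,jy), tip height z"""
    c,s=np.cos(YAW),np.sin(YAW); a=np.array([jx-.010,jy])
    return [J[0]+c*a[0]-s*a[1],J[1]+s*a[0]+c*a[1],tipz+.0725]
E
python3 - <<'E'
from h import *
m=arm.camera_model("scene")
for sg in (1,-1):
    for x in (.010,.008):
        for y in (-.012,.012):
            p=proj(m,[.5855+sg*x,-.2018+y,.2194-.0725]); print(sg,x,y,((p-[90,60])*3).round())
E
```

```text
1 0.01 -0.012 [345. 351.]
1 0.01 0.012 [375. 366.]
1 0.008 -0.012 [348. 349.]
1 0.008 0.012 [378. 364.]
-1 0.01 -0.012 [372. 334.]
-1 0.01 0.012 [403. 349.]
-1 0.008 -0.012 [370. 335.]
-1 0.008 0.012 [400. 350.]
```

Projection confirms the flat back faces +x. Going to the left notch, entering shallowly with a force stop and then feeling for the far face.

```bash
cat >> h.py <<'E'
def st(tag=""):
    s=arm.get_obs(); p=s["eef_pos"]; c,sn=np.cos(YAW),np.sin(YAW); d=p[:2]-J
    j=np.array([c*d[0]+sn*d[1]+.010,-sn*d[0]+c*d[1]])
    f=s["ft_force"]; fj=np.array([c*f[0]+sn*f[1],-sn*f[0]+c*f[1],f[2]])
    print(tag,"tip jig mm",(j*1e3).round(2),"depth",round((.085-(p[2]-.0725))*1e3,2),"F",fj.round(1),"w",round(s["gripper_width"]*93,1),"t",round(s["time"],2)); return j,fj
def touch(jy):
    arm.line_to(T(-.0018,jy,.094),rate=.15); st("above")
    print(arm.line_to(T(-.0018,jy,.080),rate=.02,stop_force=4)); st("in")
E
python3 - <<'E'
from h import *
arm.move_to(T(-.0018,.068,.13),OJ)
touch(.068)
print(arm.line_to(T(.004,.068,.080),rate=.008,stop_force=3)); st("face")
m,im=snap("j2"); cv2.imwrite("pics/j2.png",cv2.resize(im[60:360,180:440,::-1],None,fx=2,fy=2,interpolation=cv2.INTER_CUBIC))
E
```

```text
above tip jig mm [-1.55 67.58] depth -9.02 F [-0.3  0.4 -2.2] w 24.3 t 11.68
False
in tip jig mm [-1.74 68.04] depth 4.93 F [ 0.5 -0.1 -2.9] w 23.8 t 12.53
True
face tip jig mm [-0.22 67.75] depth 5.59 F [-1.   1.1 -1.3] w 24.1 t 12.94
```

View pics/j2.png

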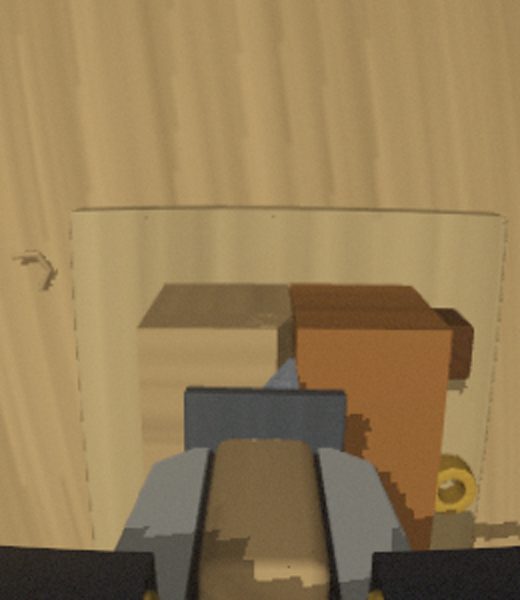

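The picture shows the wedge blade in the left notch between the halves, with its back near the far half's face (near (297,365)). Now I check that contact, then make a first small push.

Run:
```python
from h import *
st("now")
for x in (0.,.0008,.0016):
    r=arm.line_to(T(x,.068,.080),rate=.01,stop_force=8); arm.wait(.1); st(f"{x} {r}")
```

```text
now tip jig mm [-0.34 67.67] depth 5.81 F [-0.1 -0.6 -1.7] w 24.5 t 12.99
0.0 False tip jig mm [-3.000e-02  6.799e+01] depth 5.05 F [-0.2 -0.2 -0.8] w 24.2 t 13.34
0.0008 False tip jig mm [ 0.34 67.93] depth 5.17 F [-4.1  0.6  0. ] w 24.2 t 13.69
0.0016 False tip jig mm [ 0.61 67.95] depth 5.2 F [-6.6  0.3  2.4] w 24.0 t 14.04
```

```bash
cat >> h.py <<'E'
def push(jy,open_mm,x=0.0,rate=.02,lim=25):
    D=(12+open_mm/.3)/1e3
    arm.line_to(T(x,jy,.085-D),rate=rate,stop_force=lim) and print("STOPPED"); arm.wait(.15); return st(f"push {open_mm}")
def hop(jy,x=-.0018,tz=.097):
    j,_=st("lift")
    arm.line_to(T(min(x,0),j[1],tz),rate=.1); arm.line_to(T(x,jy,tz),rate=.2)
E
python3 - <<'E'
from h import *
arm.line_to(T(.0003,.068,.080),rate=.02)
for o in (0,1.,2,3): push(.068,o)
E
```

```text
push 0 tip jig mm [ 0.22 68.03] depth 11.9 F [-0.4 -0.1 -1. ] w 24.2 t 14.94
push 1.0 tip jig mm [ 0.21 68.15] depth 15.18 F [-0.6  0.1  1.1] w 24.0 t 15.41
push 2 tip jig mm [ 0.24 68.39] depth 17.75 F [-2.4  1.3  9.1] w 24.0 t 15.88
push 3 tip jig mm [ 0.23 68.54] depth 20.88 F [-3.3  0.4 10.4] w 24.3 t 16.34
```

Run:
```python
from h import *
hop(-.068)
print(arm.line_to(T(-.0018,-.068,.080),rate=.03,stop_force=5)); st("in")
arm.line_to(T(0.001,-.068,.080),rate=.015,stop_force=8); arm.wait(.1); st("x1")
```

```text
lift tip jig mm [ 0.23 68.54] depth 20.88 F [-3.3  0.4 10.4] w 24.3 t 16.34
False
in tip jig mm [ -1.7  -67.98] depth 4.93 F [-0.6  0.6 -1.8] w 23.9 t 18.38
x1 tip jig mm [ -0.93 -68.22] depth 5.71 F [ 0.1 -0.3 -1.8] w 23.7 t 18.71
```

Run:
```python
from h import *
for x in (0,.001,):
    r=arm.line_to(T(x,-.068,.080),rate=.01,stop_force=8); arm.wait(.1); st(f"{x} {r}")
```

```text
0 False tip jig mm [ -0.34 -68.07] depth 5.14 F [-2.8 -0.7 -1.7] w 24.1 t 19.1
0.001 False tip jig mm [ -0.12 -68.08] depth 5.25 F [-5.9 -0.3  1.8] w 23.8 t 19.45
```

Run:
```python
from h import *
arm.line_to(T(-.0004,-.068,.080),rate=.02)
for o in (0,1.,3,4.5,6): push(-.068,o,x=-.0004)
```

```text
push 0 tip jig mm [ -0.47 -68.05] depth 12.09 F [-3.   0.1 -3.2] w 23.9 t 20.35
push 1.0 tip jig mm [ -0.45 -67.85] depth 14.8 F [-6.3  0.9  5. ] w 24.0 t 20.82
push 3 tip jig mm [ -0.48 -67.7 ] depth 21.03 F [-8.   0.4 11.6] w 24.0 t 21.45
push 4.5 tip jig mm [ -0.48 -67.7 ] depth 26.0 F [-9.1  1.3 11.7] w 24.1 t 22.0
push 6 tip jig mm [ -0.5  -67.72] depth 30.96 F [-9.  -0.  13.5] w 24.0 t 22.55
```

Run:
```python
from h import *
hop(.068)
arm.line_to(T(-.001,.068,.078),rate=.06,stop_force=6) and print("STOP"); st("in")
arm.line_to(T(.0003,.068,.068),rate=.04)
for o in (3,4.5,6,7.5,9): push(.068,o,x=.0003)
j,f=st()
```

```text
lift tip jig mm [ -0.5  -67.72] depth 30.96 F [-9.  -0.  13.5] w 24.0 t 22.55
in tip jig mm [-1.03 67.72] depth 7.34 F [ 0.5 -0.4 -1. ] w 24.1 t 24.43
push 3 tip jig mm [ 0.45 68.22] depth 21.53 F [-2.9 -0.3  6.6] w 23.6 t 25.38
push 4.5 tip jig mm [ 0.43 68.4 ] depth 26.21 F [-3.4  1.1  8.4] w 23.9 t 25.93
push 6 tip jig mm [ 0.43 68.48] depth 31.07 F [-3.8  0.8 10.4] w 23.9 t 26.48
push 7.5 tip jig mm [ 0.38 68.59] depth 36.0 F [-4.4  1.8 10.3] w 23.7 t 27.03
push 9 tip jig mm [ 0.37 68.64] depth 40.96 F [-4.8  1.1 11.3] w 23.7 t 27.58
 tip jig mm [ 0.37 68.64] depth 40.96 F [-4.8  1.1 11.3] w 23.7 t 27.58
```

Left is now at roughly 8.7 mm. Next the right end goes to about 10 mm, then I lift and measure both openings from a picture.

Run:
```python
from h import *
hop(-.068)
arm.line_to(T(-.0014,-.068,.078),rate=.06,stop_force=6) and print("STOP"); st("in")
arm.line_to(T(-.0004,-.068,.060),rate=.05)
for o in (5.5,7,8.5,10): push(-.068,o,x=-.0004)
arm.line_to(T(-.002,-.068,.12),rate=.1)
c=np.cos
arm.move_to([J[0]-.01,J[1]-.155,.30],OJ)
m,im=snap("j3"); s=arm.get_obs(); print(s["time"])
cv2.imwrite("pics/j3.png",im[:,:,::-1])
print([proj(m,[*p,.085],True).round() for p in [(.5132+.0121,.1869+.0892),(.5132-.0121,.1869-.0892)]])
```

```text
lift tip jig mm [ 0.37 68.64] depth 40.96 F [-4.8  1.1 11.3] w 23.7 t 27.58
in tip jig mm [ -1.57 -67.84] depth 7.42 F [ 0.3 -0.3 -1.6] w 24.0 t 29.57
push 5.5 tip jig mm [ -0.55 -67.98] depth 30.41 F [-3.6 -0.1 -1.1] w 23.7 t 30.65
push 7 tip jig mm [ -0.55 -67.81] depth 34.71 F [-7.7  1.   8.8] w 23.8 t 31.2
push 8.5 tip jig mm [ -0.57 -67.79] depth 39.63 F [-7.9 -0.4 10. ] w 24.0 t 31.75
push 10 tip jig mm [ -0.62 -67.8 ] depth 44.61 F [-8.6  0.5 11.8] w 24.1 t 32.3
33.9167
[array([301., -26.]), array([301., 144.])]
```

View pics/j3.png

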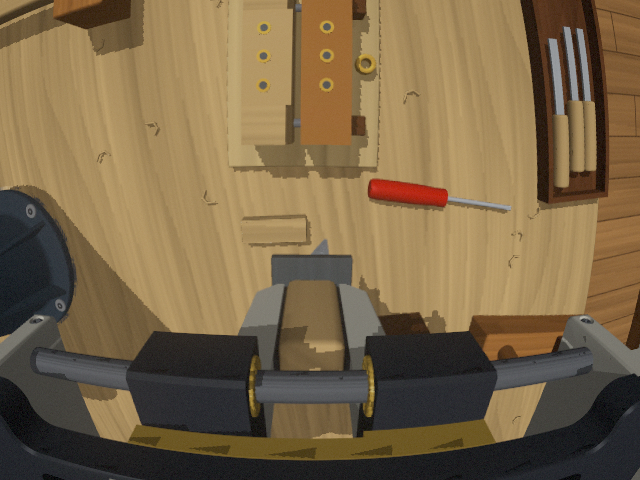

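I aimed too far to -y: the block's left end is cut off at the top. The view shows an open gap (293-301 at row 60). I retake it closer and crop.

Run:
```python
from h import *
arm.move_to([J[0]-.01,J[1]-.065,.28],OJ)
m,im=snap("j4"); print(arm.get_obs()["time"])
P=[proj(m,[J[0]+s*.0121,J[1]+s*.0892,.085],True) for s in (1,-1)];print(P)
x0,y0=int(P[0][0])-75,int(P[0][1])-12
print(x0,y0)
s=3.4
o=cv2.resize(im[max(y0,0):max(y0,0)+175,x0:x0+150,::-1],None,fx=s,fy=s,interpolation=cv2.INTER_CUBIC)
y0=max(y0,0)
for k in range(0,175,20): cv2.putText(o,str(y0+k),(0,int(s*k)+4),0,.35,(0,0,255),1); cv2.line(o,(22,int(s*k)),(30,int(s*k)),(0,0,255),1)
for k in range(0,150,20): cv2.putText(o,str(x0+k),(int(s*k),10),0,.35,(0,0,255),1)
cv2.imwrite("pics/j4.png",o);print(o.shape)
```

```text
34.425
[array([314.81283001,  51.57554326]), array([313.78939603, 236.99689958])]
239 39
(595, 510, 3)
```

View pics/j4.png

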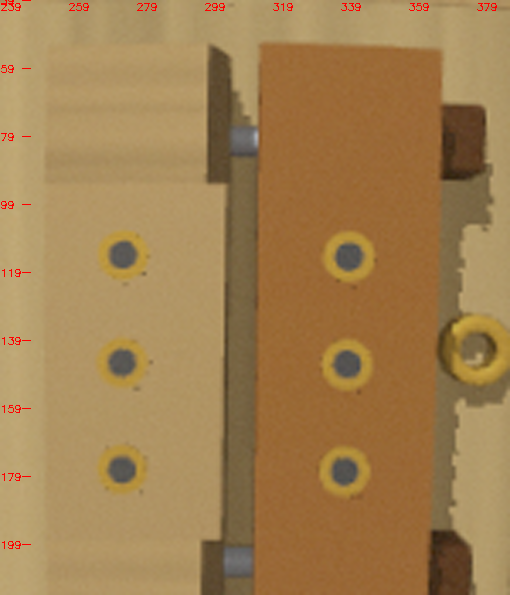

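Crop: near half's seam edge at x = 226.5 (row 184) to 222.5 (row 540). Far half's edge is at 258 to 254.5 on the same rows. Dowels are visible in the gap; the bush looks undisturbed.

Run:
```python
from h import *
import pickle
m,_=pickle.load(open("pics/j4.pkl","rb")); m1,_=pickle.load(open("pics/j1.pkl","rb"))
def jg(m,u,v):
    d=pix(m,u,v,.085,True)[:2]-J; c,s=np.cos(YAW),np.sin(YAW); return np.array([c*d[0]+s*d[1],-s*d[0]+c*d[1]])*1e3
F=lambda x,y:(239+x/3.4-.35,39+y/3.4-.35)
C=lambda x,y:(280+x/3-.33,100+y/3-.33)
n=[jg(m,*F(226.5,184)),jg(m,*F(222.5,540))];f=[jg(m,*F(258,184)),jg(m,*F(254.5,540))]
print(n,f)
l=np.polyfit([p[1] for p in n],[a[0]-b[0] for a,b in zip(n,f)],1)
print("edge opening L,R",-np.polyval(l,[68,-68]))
A=[(123,255),(122,363),(122,469)];B=[(349,257),(347.5,365),(345,471)]
a=[(38,215),(27,301),(16,386)];b=[(196,237),(181.5,323),(168.5,405)]
now=[jg(m,*F(*q))-jg(m,*F(*p)) for p,q in zip(A,B)]
old=[jg(m1,*C(*q))-jg(m1,*C(*p)) for p,q in zip(a,b)]
print(now,old)
l=np.polyfit([50,0,-50],[x[0]-y[0] for x,y in zip(now,old)],1);print("y pos",[jg(m,*F(*p))[1] for p in A])
ys=[jg(m,*F(*p))[1] for p in A];l=np.polyfit(ys,[x[0]-y[0] for x,y in zip(now,old)],1);print("bush shift L,R",np.polyval(l,[68,-68]))
```

```text
[array([-8.58931058, 50.10847133]), array([ -9.68539908, -50.12738601])] [array([1.19689742e-03, 5.01205153e+01]), array([ -0.60887267, -50.10282067])]
edge opening L,R [8.50375587 9.16318631]
[array([62.02105183, -0.52264461]), array([62.4773784 , -0.48757225]), array([62.66065071, -0.45462768])] [array([53.86815377, -0.32909444]), array([53.58450369, -0.66766606]), array([53.85033556,  0.13858529])]
y pos [np.float64(30.52809621546443), np.float64(0.2954848390402769), np.float64(-29.657221376401765)]
bush shift L,R [7.87873711 9.36716485]
```

Model says L 8.7 / R 9.8, the picture says L 8.5 / R 9.2. So one more short push at each end.

Run:
```python
from h import *
arm.line_to(T(-.003,.068,.13),rate=.2)
arm.line_to(T(-.003,.068,.097),rate=.1)
arm.line_to(T(-.0015,.068,.075),rate=.06,stop_force=6) and print("STOP"); st("in")
arm.line_to(T(.0003,.068,.052),rate=.06)
for o in (8.7,9.6,10.4): push(.068,o,x=.0003)
hop(-.068,x=-.002)
arm.line_to(T(-.002,-.068,.075),rate=.06,stop_force=6) and print("STOP"); st("in")
arm.line_to(T(-.0004,-.068,.050),rate=.06)
for o in (9.6,10.6): push(-.068,o,x=-.0004)
arm.line_to(T(-.002,-.068,.12),rate=.1)
arm.move_to([J[0]-.01,J[1]-.065,.28],OJ)
m,im=snap("j5"); print(arm.get_obs()["time"])
s=3.4;x0,y0=239,39
o=cv2.resize(im[y0:y0+175,x0:x0+150,::-1],None,fx=s,fy=s,interpolation=cv2.INTER_CUBIC)
cv2.imwrite("pics/j5.png",o)
```

```text
in tip jig mm [-1.55 68.  ] depth 10.25 F [-0.  -0.3 -1.3] w 23.6 t 36.35
push 8.7 tip jig mm [ 0.17 68.03] depth 41.09 F [-3.1  0.8 -0.5] w 24.0 t 37.58
push 9.6 tip jig mm [ 0.18 68.24] depth 43.27 F [-7.1 -0.5  7.5] w 23.8 t 38.03
push 10.4 tip jig mm [ 0.2  68.37] depth 45.57 F [-8.2  0.  12.1] w 23.9 t 38.47
lift tip jig mm [ 0.2  68.37] depth 45.57 F [-8.2  0.  12.1] w 23.9 t 38.47
in tip jig mm [ -2.12 -67.87] depth 10.31 F [-0.1 -0.7 -3. ] w 24.1 t 40.55
push 9.6 tip jig mm [ -0.83 -68.  ] depth 44.04 F [-5.4  1.1 -0.8] w 24.1 t 41.87
push 10.6 tip jig mm [ -0.83 -67.87] depth 46.68 F [-8.9  0.1  8.8] w 23.7 t 42.33
43.8
```

View pics/j5.png

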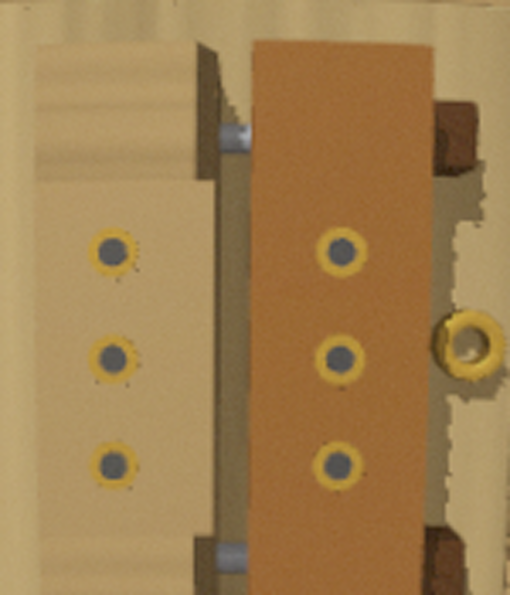

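Gap is now 36 px at the left and 35.5 px at the right, which is about 9.8 and 10.0 mm: parallel and on target. Returning the wedge to its pocket.

Run:
```python
from h import *
o=[np.pi,0,np.pi/2-.05]
arm.move_to([.5855,-.2018,.22],o)
for z,r,f in ((.16,.1,6),(.095,.05,6),(.083,.012,5)):
    print(z,arm.line_to([.5855,-.2018,z],rate=r,stop_force=f),arm.get_obs()["eef_pos"],arm.get_obs()["ft_force"])
```

```text
0.16 False [ 0.58585455 -0.20180782  0.16059703] [ 0.4679178   0.29064652 -1.57985017]
0.095 False [ 0.58566134 -0.2018618   0.09531279] [-0.25745097 -0.39176316 -1.23839869]
0.083 True [ 0.58544917 -0.20182239  0.0864889 ] [-0.42809238 -1.15943592  4.34805441]
```

Contact came at z = 0.0865, exactly the height it was picked up from. Releasing and checking.

Run:
```python
from h import *
arm.move_gripper(.6)
arm.line_to([.5855,-.2018,.24],rate=.12)
arm.move_to([.45,-.2018,.34],[np.pi,0,np.pi/2-.05])
arm.wait(.2);print(arm.get_obs()["time"])
cv2.imwrite("pics/s9.png",arm.read_camera("scene")[:,:,::-1]);
```

```text
51.05
```

View pics/s9.png

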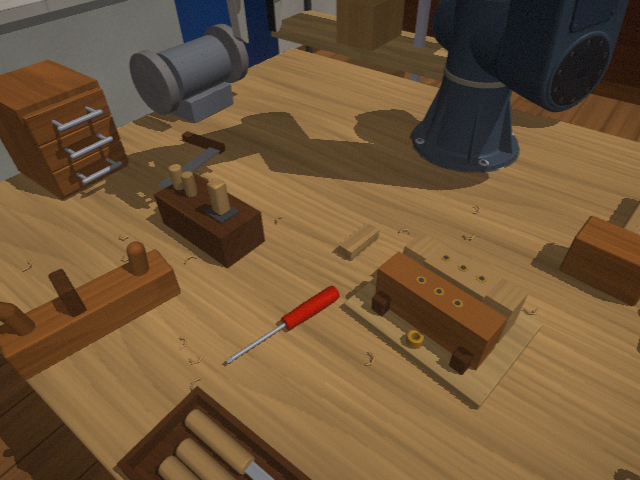

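The wedge stands upright in its pocket (218,198), and the bush, offcut and driver are at the same pixels as at the start. The gap is open and the arm is clear.

```bash
python3 -c "
from cell import arm
arm.sign_off();print(arm.get_obs()['time'])"
```

```text
the job is handed in; nothing more can be done
the job is handed in; nothing more can be done
```

The block is spread to about 10 mm at both ends, the wedge is back in its rack pocket, and the job is handed in, at about 51 s of the 72 s allowed.

- **Spreading:** I worked the wedge down left, right, left, right, left, right. By depth, neither end was ever more than about 3.3 mm ahead of the other. Forces read after each push stayed below about 14 N, and no force stop tripped while I was pushing.
- **Final opening:** the last close picture gave about 9.8 mm at the left and 10.0 mm at the right, each good to roughly half a millimetre. Wedge depth gave slightly more: 10.1 mm left and 10.4 mm right. One earlier check, by bush spacing, had read the left about 0.6 mm lower. I took the seam-edge reading over both.
- **Returning the wedge:** it met the rack at the same height it was picked from. The last scene picture shows it upright in the pocket, and the bush, offcut and screwdriver look unmoved.

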